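# Sweep the offcuts into the scrap bin

## Robot

A 7-joint arm with a two-finger parallel gripper is mounted at the origin on the work surface. World frame = base frame: x ahead of the robot, y to its left, z up, the work surface at z = 0. Lengths are in m, angles in rad, forces in N, time in s.
With the tool pointing down it reaches from about 0.35 to 0.9 m from the base axis. Payload 19.9 kg.
Tool frame: the origin (TCP) lies between the finger pads; the fingertips stand 19 mm ahead of it and the grasp point (between the pads) is the TCP; z points along the fingers, y is the line along which they close (so a half turn about z gives the same grasp; the last joint's range is limited). The gripper opens to 94 mm and grips with 3 to 60 N. Pads are 16 mm wide; open, the fingers measure 119 mm over their backs; the gripper's body (75 mm by 177 mm) begins 78 mm behind the grasp point.
Start: joints at [-1.377, 0.417, -0.01, 1.614, 0.005, 1.111, -0.053], TCP at [0.145, 0.608, 0.224] pointing down, gripper open.
Joint ranges: [-2.81, 2.81], [-0.39, 2.02], [-1.27, 1.25], [0.06, 2.57], [-1.19, 4.33], [0.19, 2], [-2.82, 2.82]. Speed limits (rad/s): [1.89, 1.89, 2.39, 2.39, 3.01, 3.01, 3.01].

## Interface

Orientations are given as a 3x3 rotation matrix whose columns are the frame's x, y, z axes.
In Python, from rig import robot gives the robot as it stands. Calls block until the motion is done:
- robot.move_ptp(position, orientation): joint-space move of the TCP to a pose.
- robot.move_linear(position, velocity=0.15, frame=None, threshold=None): straight line of the TCP; frame=None keeps the orientation; velocity is the mean speed in m/s. With threshold (N) it stops when the force on the tool has changed by that much, and returns True; else False.
- robot.goto_joints(angles): joint-space move.
- robot.gripper_to(opening): finger opening in m; the grip force is fixed at half the most; returns when the fingers have stopped.
- robot.pause(seconds).
- robot.ik(position, orientation): joint angles nearest the present ones, or None.
- robot.get_state(): the state.
- robot.grab_frame(name): name is "scene" or "top" or "wrist"; returns the picture (420x560x3 uint8, red, green, blue); there is no depth.
- robot.camera_info(name): a dict with "fx", "fy", "cx", "cy" (pixels), "rvec" (rotation vector, rad) and "tvec" (3), from world to camera coordinates, as OpenCV has them. Camera axes: x right, y down, z forward; pixel columns grow to the right and rows downward; lengths in m; the calibration is good to about 2 mm. A picture is of the moment at which its call begins: read the wrist's pose just before it. camera_info takes no time and is no camera call; for the wrist camera it gives the pose at the moment of the call.
A pose or a line that the arm cannot do raises robot.PlanningError and nothing moves.
- robot.sign_off(): hands the job in; it is judged then, once.
The state is a dict: "time": time; "qpos": joint angles; "joint_vel": joint speeds; "effort": joint torques, N m; "ee_pos": TCP position; "tool_rot": TCP orientation; "force": force on the tool from outside, world axes, zero at the start; "moment": the same for the moment, N m; "opening": finger opening in m; "grasp_force": force on a finger pad.
Only numpy, scipy, OpenCV 4.12 (cv2) and the standard library are available. Lean on these libraries where they do the work, as an engineer would, in place of code of your own. Each camera call takes 0.05 s, during which the arm holds its last target. There are 200 camera calls.

## Task

Clear the cutting-off stand: sweep the three dark wooden offcuts across its top and over the edge into the red scrap bin with the fingers, without picking up or lifting any of them. Put none in the blue bin of finished handles, and leave the finished pale knob standing where it is on the stand; do not disturb the bottle or the wax tin on the bench either.

Things in the scene. Friction and masses are not known exactly. Their poses are not given: they have to be found in the camera images.
- stand: low fixed stand, flat grey top 280 (x) x 220 (y) mm, 60 mm above its origin (centre of the underside, on the bench). Along the two x ends run aluminium fences, tops 12 mm above the grey top, 260 mm clear between them; the two y ends (y = -110, +110 mm) are open edges, each with a bin beyond. Turned up to 0.3 rad either way
- scrap_bin: the RED scrap bin, empty: open steel bin, 280 (x) x 110 (y) x 56 mm high, walls and floor 4 mm. Fixed on the bench, long side against one open (y) end of the stand, 2 mm gap, rim 4 mm below the stand's top, so what is pushed over that edge drops in. Either bin may be at either end. Origin: centre of the underside; axes as the stand's
- keep_bin: the BLUE bin, with three finished wooden handles fixed in it: open steel bin, 280 (x) x 110 (y) x 56 mm high, walls and floor 4 mm. Fixed on the bench, long side against one open (y) end of the stand, 2 mm gap, rim 4 mm below the stand's top, so what is pushed over that edge drops in. Either bin may be at either end. Origin: centre of the underside; axes as the stand's
- block: dark wooden offcut, block 34 x 28 x 24 mm high, about 20 g, lying loose on the stand's top; origin at its centre. The offcuts and the knob stand one to a lane, in any order, in four lanes along the stand's y, 62 mm apart (at x = -93, -31, 31, 93 mm on the stand), each within 45 mm of mid-length
- disc: dark wooden offcut, round disc 34 mm in diameter, 24 mm high, lying flat and loose on the stand's top; origin at its centre (12 mm above the top). About 18 g
- stub: dark wooden offcut, square stub 28 x 28 x 30 mm high with a small grey dot on top, standing loose on the stand's top; origin at its centre (15 mm above the top). About 22 g
- knob: finished turned knob of pale wood with a brass collar, 37 mm in diameter at the widest, 56 mm high, 60 g, standing loose on the stand's top among the offcuts; to be left alone. Origin: centre of its underside
- bottle: white bottle with a green label, 60 mm in diameter, 140 mm high, standing loose on the bench beyond one of the bins, 290 to 330 mm from the stand's middle; to be left alone. Origin: centre of its underside
- wax: round steel wax tin with a yellow lid, 70 mm in diameter, 38 mm high, standing loose on the bench beyond the other bin, likewise 290 to 330 mm from the stand's middle; to be left alone. Origin: centre of its underside

How it is judged:
By the outcome, as a careful person would: the job done as asked, in the order asked, and still so for the second after the job is handed in, with the robot touching nothing.
It also fails if it takes over 67 s, if anything falls off the work surface, if the arm or the gripper's body presses on something with over 40 N, if the wrist force passes 120 N, or if a joint passes its speed limit or range.

## Working session

There is one attempt and no reset: what is moved stays moved. The work goes in short steps, each a Python script; the robot and the scene stay as the last script left them, time stands still between calls to the robot, and variables do not carry over. Pictures are saved under pics/ and viewed, at most 10 in all, crops included, and the job is handed in when it is done.

```bash
mkdir -p pics
python3 - <<'E'
from rig import robot
import cv2
for n in("top","scene"):
    cv2.imwrite(f"pics/{n}0.png",cv2.resize(robot.grab_frame(n)[:,:,::-1],(800,600),interpolation=cv2.INTER_CUBIC))
    print(n,robot.camera_info(n))
print(robot.get_state()["time"],robot.get_state()["tool_rot"])
E
```

```text
top {'fx': 412.23518059769447, 'fy': 412.23518059769447, 'cx': 282.66377827991454, 'cy': 207.0991900062057, 'rvec': array([ 2.1465392 , -2.09581565,  0.21477269]), 'tvec': array([0.03666033, 0.58341342, 1.09010368])}
scene {'fx': 425.5750336821495, 'fy': 425.5750336821495, 'cx': 284.2175664682422, 'cy': 208.2546977912626, 'rvec': array([ 0.91972949,  2.47430475, -1.12569066]), 'tvec': array([ 0.3976616 , -0.21063959,  1.25251988])}
0.1 [[-9.72572330e-01  2.32600580e-01 -1.81407488e-04]
 [ 2.32600635e-01  9.72571674e-01 -1.13287008e-03]
 [-8.70744535e-05 -1.14399359e-03 -9.99999342e-01]]
```

View pics/top0.png

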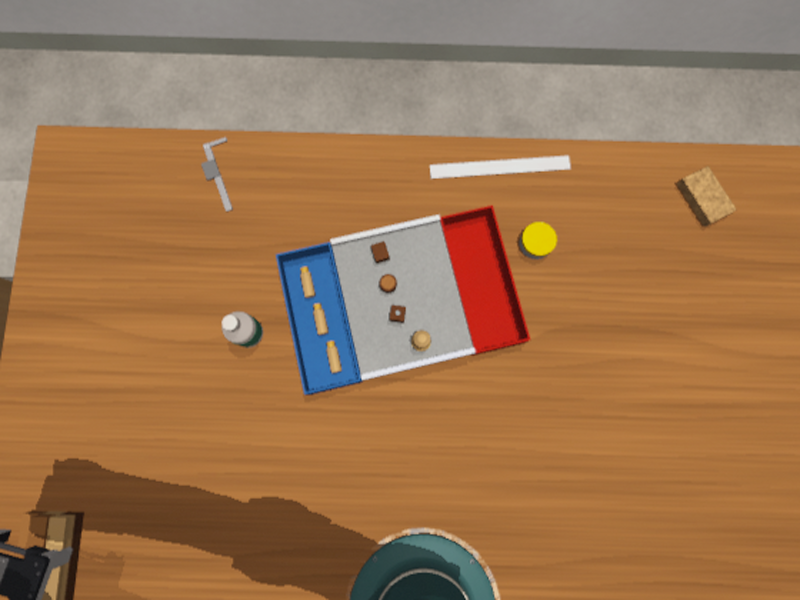

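View pics/scene0.png

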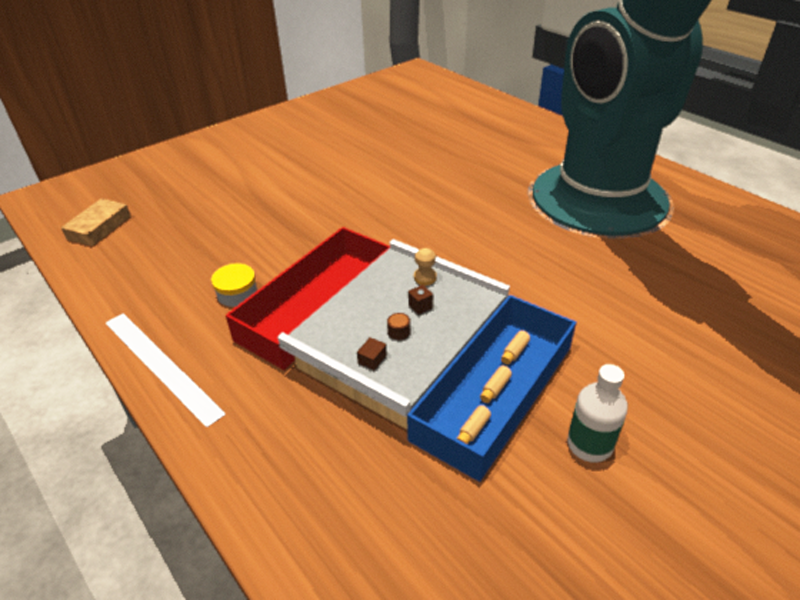

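The red bin is on the right (world −y) and the blue bin on the left, next to the bottle. In the 800-px picture the block is at (380,252), the disc at (388,283), the stub at (397,314) and the knob at (421,340). Next I'll compute rough poses, then look from near with the wrist camera.

```bash
cat > h.py <<'E'
import numpy as np, cv2
from rig import robot
def px2w(info,uv,z):
    R=cv2.Rodrigues(np.array(info["rvec"]))[0];t=np.array(info["tvec"]).ravel()
    d=R.T@np.array([(uv[0]-info["cx"])/info["fx"],(uv[1]-info["cy"])/info["fy"],1]);c=-R.T@t
    return c+d*(z-c[2])/d[2]
E
python3 - <<'E'
from h import *
i=robot.camera_info("top")
f=lambda u,v,z:px2w(i,(u*.7,v*.7),z)
C=[f(u,v,.072) for u,v in((331,243),(440,217),(474,352),(361,379))]
print(np.round(C,3)); m=np.mean(C,0); ex=(C[0]+C[1]-C[2]-C[3]);print(m,np.linalg.norm(ex)/2,np.linalg.norm(C[0]-C[1]),np.linalg.norm(C[2]-C[3]))
a=np.arctan2(ex[1],ex[0]);print("yaw",a)
R=np.array([[np.cos(a),np.sin(a)],[-np.sin(a),np.cos(a)]])
for n,u,v,z in(("block",380,251,.084),("disc",388,282,.084),("stub",397,313,.09),("knob",421,338,.11)):
    p=f(u,v,z);print(n,p.round(3),(R@(p-m)[:2]).round(3))
ex=np.array([np.cos(a),np.sin(a),0]);z=np.array([0,0,-1]);
T=np.column_stack([np.cross(ex,z),ex,z])
print(T.round(2))
for T in (T,T*[-1,-1,1]):
    q=robot.ik([m[0],m[1],.38],T);print(q)
E
```

```text
[[ 0.681  0.195  0.072]
 [ 0.74  -0.017  0.072]
 [ 0.475 -0.084  0.072]
 [ 0.419  0.127  0.072]]
[0.5787181  0.05520458 0.072     ] 0.2722941707434792 0.22051297246967663 0.21851180012143465
yaw 0.25163859263687577
block [0.664 0.099 0.084] [0.094 0.021]
disc [0.603 0.082 0.084] [0.03  0.019]
stub [0.543 0.063 0.09 ] [-0.033  0.016]
knob [0.494 0.018 0.11 ] [-0.091 -0.015]
[[-0.25  0.97  0.  ]
 [ 0.97  0.25  0.  ]
 [ 0.    0.   -1.  ]]
[-0.70297723  0.28097497  0.70788307  1.52762364 -0.1839706   1.40097411
  0.26828587]
[-0.94634432  0.38098581  1.08501728  1.5339877  -0.33848404  1.43101166
 -2.73362436]
```

```bash
cat >> h.py <<'E'
m=np.array([.5787,.0552]);a=.2516
ex=np.array([np.cos(a),np.sin(a),0]);ey=np.array([-np.sin(a),np.cos(a),0])
T=np.column_stack([ey,ex,[0,0,-1]])
def S(x,y,z): return np.array([*m,.06])+x*ex+y*ey+np.array([0,0,z])
E
python3 - <<'E'
from h import *
robot.gripper_to(.016)
robot.move_ptp(S(0,0,.32),T)
i=robot.camera_info("wrist");im=robot.grab_frame("wrist")
s=robot.get_state();print(s["time"],s["opening"],s["ee_pos"],i)
np.save("i.npy",i,allow_pickle=True)
cv2.imwrite("pics/w0.png",cv2.resize(im[:,:,::-1],(800,600),interpolation=cv2.INTER_CUBIC))
E
```

```text
3.95 0.015899481820997728 [0.57864641 0.05608356 0.37974148] {'fx': 339.128140340393, 'fy': 339.128140340393, 'cx': 277.88225258150175, 'cy': 208.1439076746481, 'rvec': array([-2.86398547, -0.36432401, -0.04658455]), 'tvec': array([-0.57400705, -0.15223054,  0.51804644])}
```

View pics/w0.png

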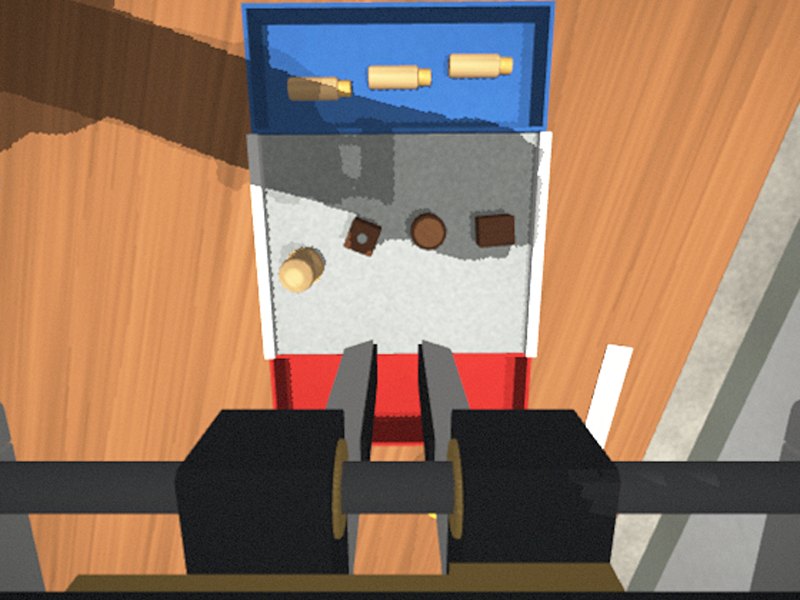

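The wrist view has blue at the top and red at the bottom. It shows the stub at (362,236), disc (429,230), block (495,230) and knob (298,272). I'll check these against the top camera.

Run:
```python
from h import *
i=np.load("i.npy",allow_pickle=True).item()
for n,u,v,z in(("block",495,229,.084),("disc",429,229,.084),("stub",362,236,.09),("knobtop",297,275,.11),("redL",270,357,.072),("redR",533,356,.072),("blueL",254,133,.072),("blueR",546,133,.072)):
    p=px2w(i,(u*.7,v*.7),z);d=p-S(0,0,0);print(n,p.round(3),(d@ex).round(4),(d@ey).round(4))
```

```text
block [0.662 0.1   0.084] 0.0918 0.0225
disc [0.602 0.084 0.084] 0.0299 0.0224
stub [0.543 0.063 0.09 ] -0.0326 0.0165
knobtop [0.495 0.017 0.11 ] -0.0906 -0.0163
redL [ 0.48  -0.085  0.072] -0.1308 -0.1108
redR [ 0.742 -0.016  0.072] 0.1402 -0.1093
blueL [0.425 0.128 0.072] -0.1312 0.1084
blueR [0.684 0.195 0.072] 0.1363 0.1088
```

Run:
```python
from h import *
for n,x,y in(("disc",.030,.021),("block",.093,.022),("stub",-.0325,.0165)):
    y0=y+.045
    robot.move_ptp(S(x,y0,.12),T) if n=="disc" else robot.move_linear(S(x,y0,.12),.2)
    print(n,robot.move_linear(S(x,y0,.025),.1,threshold=15))
    robot.move_linear(S(x,-.138,.025),.08)
    s=robot.get_state();print(s["time"],np.round(s["force"],1),s["ee_pos"].round(3))
    robot.move_linear(S(x,-.138,.12),.2)
robot.move_linear(S(0,-.05,.32),.2)
robot.move_ptp(S(0,.0,.32),T)
cv2.imwrite("pics/t1.png",cv2.resize(robot.grab_frame("wrist")[:,:,::-1],(800,600)))
cv2.imwrite("pics/s1.png",cv2.resize(robot.grab_frame("scene")[:,:,::-1],(800,600)))
print(robot.get_state()["time"])
```

```text
disc False
8.6083 [ 0.3 -0.2  0.5] [ 0.642 -0.071  0.085]
block False
14.275 [ 1.1  1.  -0.3] [ 0.703 -0.055  0.085]
stub False
19.9667 [-0.3  0.7 -0.3] [ 0.582 -0.086  0.085]
22.2667
```

View pics/t1.png

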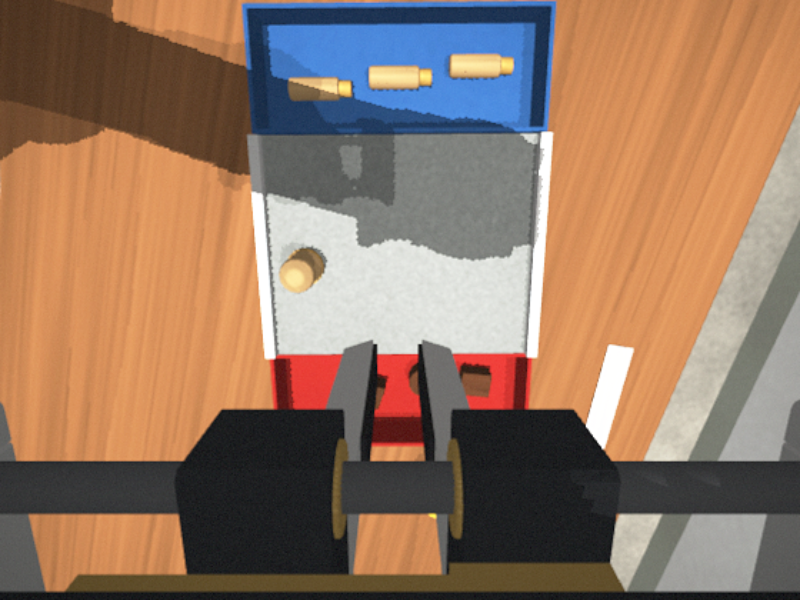

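View pics/s1.png

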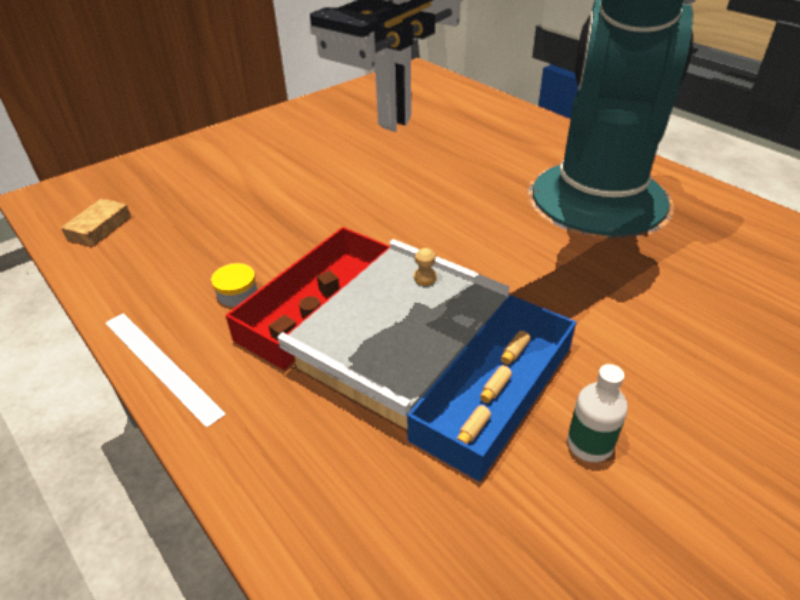

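All three offcuts are in the red bin, at (282,326), (309,305) and (328,281) in the scene view. The knob, bottle and tin haven't moved, and nothing is touching the arm.

```bash
python3 -c "
from rig import robot
print(robot.sign_off())"
```

```text
the job is handed in; nothing more can be done
None
```

I swept all three offcuts into the red scrap bin without lifting any; the knob, bottle and wax tin stayed where they were, and I handed the job in at about 22 s of the 67 s allowed.

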